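# Snug the headplate press crosswise

## Task

Close the gluing press on the guitar headstock: tighten its four knobs clockwise, going from corner to opposite corner, a little at a time: first bring all four part of the way down, and only then go round crosswise again and bring each one to hand-tight, about 0.25 N m. The caul should stay near level on its way down and end level and evenly pressed at all four knobs, nothing over-tightened; let go of everything and leave the other things on the bench alone.

Things in the scene. Friction and masses are not known exactly. Their poses are not given: they have to be found in the camera images.
- press: Headplate gluing press, fixed. Base board 260 (x) x 250 (y) x 18 mm; origin at the centre of its underside, on the bench top. Four 10 mm studs at (+-62, +-62) mm in its x, y, their tops 110 mm up. A guitar neck lies along its y axis: headstock on the board under the caul, neck running out for 430 mm on the +y side, lower than the caul. Headstocks differ in thickness by up to 2.5 mm.
- caul: Square aluminium pressure plate, 164 x 164 x 16 mm with its cork facing underneath, 0.9 kg, loose on the four studs and held up level by light springs round them; origin at the centre of its underside, z up. It starts with its underside 42 mm above the bench, 1.2 to 3.7 mm clear of the cork sheet on the headstock (differs from piece to piece). The knobs push it down.
- knob1: Round black knob, far (+x) left (+y) corner in the press frame, diagonal to knob 3. Origin on its axis, under its steel washer; z up. Washer 38 mm across, 5 mm high; above it the grip, 42 mm across, 14 to 37 mm above the origin; hold it from above at any yaw, TCP 26 mm above the origin. The stud end stands up to 17 mm out of its top. It starts 0.1 to 0.5 mm above the caul.
- knob2: Round black knob, near (-x) left (+y) corner in the press frame, diagonal to knob 4. Same shape as knob 1. All knobs: clockwise seen from above screws down; quick thread, 18 mm per full turn (2.9 mm per rad), so the hand must sink along with it; it stays where it is left. 0.5 rad from the start is part of the way down in every press; hand-tight comes 0.8 to 2.3 rad from the start.
- knob3: Round black knob, near (-x) right (-y) corner in the press frame, diagonal to knob 1. Same shape as knob 1. All knobs: turning takes 0.06 to 0.08 N m when free, about 0.1 N m against the springs; once the caul meets the cork the torque climbs by roughly 0.3 N m per rad. Rubber-faced fingers that hold the grip lightly slip round it at about 0.03 N m per newton of grip force.
- knob4: Round black knob, far (+x) right (-y) corner in the press frame, diagonal to knob 2. Same shape as knob 1. All knobs: hand-tight is 0.25 N m (the fingers slip at a grip of 8 N), when the knob presses the caul with about 18 N. Tightening a knob adds up to 6 N to the one diagonal to it and takes up to 5 N off its neighbours.
- spreader: Bystander: wooden glue spreader, a 14 x 110 x 11 mm stick lying on the near margin of the base board; origin at the centre of its underside.
- offcut: Bystander: dark wooden offcut, 26 x 85 x 20 mm, lying on the far margin of the base board; origin at the centre of its underside.
- screwdriver: Bystander: yellow-handled screwdriver, 200 mm, lying on the bench at the right; origin at the centre of its underside.
- tuner: Bystander: white electronic tuner, 75 x 110 x 22 mm, on the bench at the right; origin at the centre of its underside.
- tape: Bystander: roll of masking tape, 90 mm across, 25 mm high, on the bench at the right; origin at the centre of its underside.
Mind the look-alikes: they are no part of the job. Of the things shaped like the caul, the aluminium one is meant.

How it is judged (in metres and radians):
On the way, in this order (a step that is already met when the one before it is completed fails the run):
1. two diagonally opposite knobs are drawn down while the other two still lag behind them (by at least 0.25 mm) (((distance of each of knob1, knob3 from where it was at the start of the episode above 0.00075 m and distance of each of knob2, knob4 from where it was at the start of the episode below 0.0005 m) or (distance of each of knob2, knob4 from where it was at the start of the episode above 0.00075 m and distance of each of knob1, knob3 from where it was at the start of the episode below 0.0005 m) or (distance of each of knob1, knob3 from where it was at the start of the episode above 0.00115 m and distance of each of knob2, knob4 from where it was at the start of the episode below 0.0009 m) or (distance of each of knob2, knob4 from where it was at the start of the episode above 0.00115 m and distance of each of knob1, knob3 from where it was at the start of the episode below 0.0009 m) or (distance of each of knob1, knob3 from where it was at the start of the episode above 0.00155 m and distance of each of knob2, knob4 from where it was at the start of the episode below 0.0013 m) or (distance of each of knob2, knob4 from where it was at the start of the episode above 0.00155 m and distance of each of knob1, knob3 from where it was at the start of the episode below 0.0013 m) or (distance of each of knob1, knob3 from where it was at the start of the episode above 0.00195 m and distance of each of knob2, knob4 from where it was at the start of the episode below 0.0017 m) or (distance of each of knob2, knob4 from where it was at the start of the episode above 0.00195 m and distance of each of knob1, knob3 from where it was at the start of the episode below 0.0017 m))), for 0.1 s.
2. all four knobs are at least 0.9 mm down and none of them is tight yet (each presses the caul with less than 9 N) (distance of each of knob1, knob2, knob3, knob4 from where it was at the start of the episode above 0.0009 m and contact force between each of knob1, knob2, knob3, knob4 and caul below 9 N), for 0.1 s.
At the end, for the whole second after the job is handed in: Each of the four knobs presses the caul with 10 to 26 N, the caul is level within 0.008 rad (about half a degree) and at rest, the robot has let go (contact force between knob1 and caul between 10 and 26 N and contact force between knob2 and caul between 10 and 26 N and contact force between knob3 and caul between 10 and 26 N and contact force between knob4 and caul between 10 and 26 N and angle between caul's own z axis and vertical below 0.008 rad and linear speed of caul below 0.01 m/s); the robot touches nothing.
It fails at once if a knob is over-tightened (presses the caul with more than 34 N) (contact force between any of knob1, knob2, knob3, knob4 and caul above 34 N).
It fails at once if the caul tips by more than 0.028 rad (about 1.6 degrees) (angle between caul's own z axis and vertical above 0.028 rad).
It fails at once if a bystander is knocked more than 25 mm out of place (distance of any of spreader, offcut, screwdriver, tuner, tape from where it was at the start of the episode above 0.025 m).
It also fails if it takes over 72 s, if anything falls off the work surface, if the arm or the gripper's body presses on something with over 40 N, if the wrist force passes 120 N, or if a joint passes its speed limit or range.

## Robot

A 6-joint arm with a two-finger parallel gripper is mounted at the origin on the work surface. World frame = base frame: x ahead of the robot, y to its left, z up, the work surface at z = 0. Lengths are in mm, angles in rad, forces in N, time in s.
With the tool pointing down it reaches from about 400 to 925 mm from the base axis. Payload 12.5 kg.
Tool frame: the origin (TCP) lies between the finger pads, 19 mm behind the fingertips; this is the grasp point; z points along the fingers, y is the line along which they close (so a half turn about z gives the same grasp; the last joint's range is limited). The gripper opens to 95 mm and grips with 3 to 60 N. Pads are 20 mm wide; open, the fingers measure 119 mm over their backs; the gripper's body (75 mm by 180 mm) begins 59 mm behind the grasp point.
Start: joints at [1.205, 0.491, 1.559, -0, 1.092, -0.106], TCP at [160.536, 604.047, 233.461] pointing down, gripper open.
Joint ranges: [-3.1, 3.1], [-0.84, 2.19], [0.05, 2.79], [-1.13, 4.28], [0.06, 2.93], [-2.69, 2.69]. Speed limits (rad/s): [2.22, 2.22, 2.79, 3.14, 3.14, 3.14].

## Interface

Orientations are given as [roll, pitch, yaw] about the fixed x, y, z axes, in that order (R = Rz(yaw) Ry(pitch) Rx(roll)).
In Python, from cell import env, eyes gives the robot as it stands.
- The arm moves only by the shell command python3 -m inch 'ROWS'. ROWS is JSON, a list of rows, each a list of 3 entries, a list of its own where there are three numbers: the shift along the tool's x, y, z in units of 60 mm (1.0 is 60 mm), then the turn about the tool's z in units of 5 degrees (1.0 is 5 degrees), then the closure, from -1 (fully open) to 1 (shut). In form: [[[tx, ty, tz], turn, claw], ...]. A call has exactly 10 rows; each row shifts and turns the commanded pose from where the row before left it, along the tool's axes as they then stand; what a row does not reach is not made up. A row lasts 1/8 s, in which the tool goes at most 62.5 mm and 10.7 degrees, less where a joint would pass 70% of its speed; a pose out of reach is approached as far as the arm can. A call is refused whole if a number of a shift passes 1 or a number of a turn 1, either way. A call with a gripper value outside its range is refused whole. The fingers move at their own pace and stop on an object; the grip force is fixed at half the most. Time passes only in rows, so rows that do not move let the fingers close, or fill a call up. It gives the time, the measured TCP pose, the force, the opening and the grip force at its end, in the units of the state.
- env.state(): the state, without advancing time (a new reading comes with each control period).
- eyes.read_camera(name): name is "scene" or "top"; returns a dict with "pixels" (480x640x3 uint8, red, green, blue), "fx", "fy", "cx", "cy" (pixels), "extrinsics" (4x4, takes a point from world to camera coordinates). Camera axes: x right, y down, z forward; pixel columns grow to the right and rows downward; lengths in mm; the calibration is good to about 2 mm. A picture is of the moment at which its call begins. There is no depth.
- env.job_done(): hands the job in; it is judged then, once.
Trained networks look in a picture, given as the dict that the camera call returned (one of the last four; its "shot" number tells which), for a name from the list of things; names that differ only in an ending like _2 or _b are one class to them, and where a whole thing is asked for, a point or a joint stands for the part that bears it (a point fixed in the world has none). Each returns a list of dicts, best first, with "score" (0 to 1); they miss things now and then, are a little off and sometimes report something else, mostly with a low value. They report only what shows in the picture. A call takes as long as a camera call. They do not tell look-alikes from the thing itself.
- eyes.boxes_of(name, picture): "centre" ([row, column] in pixels, amid what is visible of it).
- eyes.cut_out(name, picture): "mask" (480x640 bool, what is visible of it) and "centre" ([row, column] in pixels, amid what is visible of it).
- eyes.spot_point(name, picture): "centre" ([row, column] in pixels: a listed point, or the origin of a listed thing).
The state is a dict: "t": time; "joints": joint angles; "qvel": joint speeds; "tau": joint torques, N m; "eef_pos": TCP position; "tcp_rot": TCP orientation; "ft_force": force on the tool from outside, world axes, zero at the start; "moment": the same for the moment, N m; "opening": opening from 0.0 (shut) to 1.0 (fully open); "grip_force": force on a finger pad.
Only numpy, scipy, OpenCV 4.12 (cv2) and the standard library are available. Lean on these libraries where they do the work, as an engineer would, in place of code of your own. Each camera call takes 0.05 s, during which the arm holds its last target. There are 200 camera calls.

## Working session

There is one attempt and no reset: what is moved stays moved. The work goes in short steps, Python scripts to look and compute and a shell command to move; the robot and the scene stay as the last step left them, time stands still between calls to the robot, and variables do not carry over. Pictures are saved under pics/ and viewed, at most 10 in all, crops included, and the job is handed in when it is done.

```bash
ls; mkdir -p pics; cat > h.py <<'E'
import numpy as np,cv2
from cell import env,eyes
def ray(p,c):
    E=np.array(p["extrinsics"]);R=E[:3,:3];t=E[:3,3]
    o=-R.T@t; d=R.T@np.array([(c[1]-p["cx"])/p["fx"],(c[0]-p["cy"])/p["fy"],1]); return o,d
def at(p,c,z):
    o,d=ray(p,c); return o+d*(z-o[2])/d[2]
E
python3 - <<'E'
from h import *
print(env.state())
for n in("top","scene"):
    p=eyes.read_camera(n); cv2.imwrite(f"pics/{n}0.png",p["pixels"][:,:,::-1])
    print(n,ray(p,(240,320)))
    for k in["press","caul","knob1","knob2","knob3","knob4","spreader","offcut"]:
        for r in eyes.spot_point(k,p)[:5]: print(k,np.round(r["centre"],1),round(r["score"],2),np.round(at(p,r["centre"],58 if k[0]=='k' else 42 if k=='caul' else 0),1))
E
```

```text
pics
{'t': 0.0, 'joints': array([ 1.20543134e+00,  4.91572418e-01,  1.55945091e+00, -9.93576792e-06,
        1.09171951e+00, -1.05577466e-01]), 'qvel': array([-0.00013262,  0.00036689,  0.00117512, -0.00147623, -0.00026251,
        0.00080542]), 'tau': array([-5.18670695e-04, -6.12634349e+01, -2.58181858e+01,  6.91882940e-02,
        4.80949378e-02, -6.72636133e-05]), 'eef_pos': array([160.43148168, 603.82207683, 232.85325234]), 'tcp_rot': array([-3.14044795e+00, -1.12444732e-04,  2.88180966e+00]), 'ft_force': array([ 0.08813143, -0.45850526, -0.12537528]), 'moment': array([0.04006983, 0.01312958, 0.01607545]), 'grip_force': 0.0, 'opening': 0.9981414422965377}
top (array([ 333.33135728, -129.53632701, 1143.12455275]), array([ 0.12958586, -0.01093536, -0.99152866]))
caul [177.2 157.5] 0.97 [605.3 195.2  42. ]
caul [217.  320.5] 0.78 [ 524.8 -142.4   42. ]
caul [196.4 281.9] 0.73 [567.2 -62.5  42. ]
knob1 [233.1 359.4] 0.79 [ 489.8 -220.8   58. ]
knob1 [173.4 338.5] 0.75 [ 612.8 -178.4   58. ]
knob1 [250.9 301.5] 0.65 [ 452.8 -104.6   58. ]
knob1 [193.8 281.1] 0.59 [569.2 -61.8  58. ]

[... 1055 characters left out ...]
nob1 [297.2 352.9] 0.63 [573.4 -61.3  58. ]
knob1 [283.9 287.1] 0.6 [ 613.8 -174.8   58. ]
knob2 [253.9 373.6] 0.96 [ 449.9 -100.1   58. ]
knob2 [244.7 310.3] 0.78 [ 498.3 -213.7   58. ]
knob2 [297.2 352.9] 0.63 [573.4 -61.3  58. ]
knob2 [283.9 287.1] 0.6 [ 613.8 -174.8   58. ]
knob3 [253.9 373.6] 0.96 [ 449.9 -100.1   58. ]
knob3 [244.7 310.3] 0.78 [ 498.3 -213.7   58. ]
knob3 [297.2 352.9] 0.63 [573.4 -61.3  58. ]
knob3 [283.9 287.1] 0.6 [ 613.8 -174.8   58. ]
knob4 [253.9 373.6] 0.96 [ 449.9 -100.1   58. ]
knob4 [244.7 310.3] 0.78 [ 498.3 -213.7   58. ]
knob4 [297.2 352.9] 0.63 [573.4 -61.3  58. ]
knob4 [283.9 287.1] 0.6 [ 613.8 -174.8   58. ]
offcut [327.5 341.5] 0.78 [596.6 -68.    0. ]
```

View pics/top0.png

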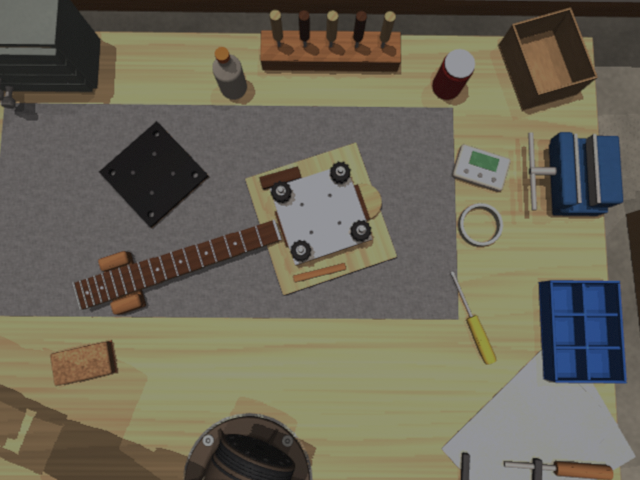

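View pics/scene0.png

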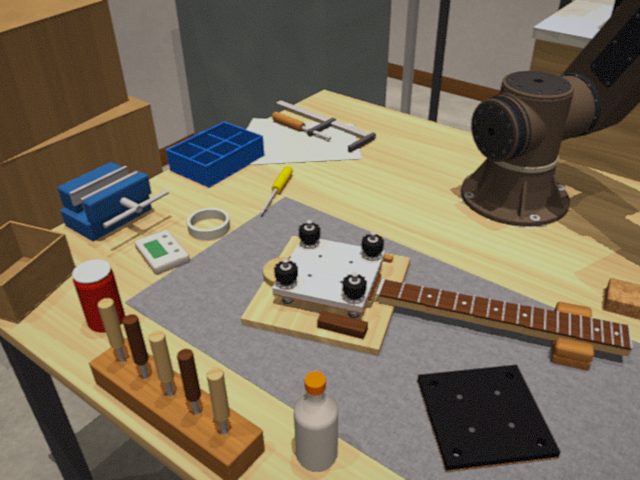

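The top view shows two square plates. One is the black plate at (154,175) with no studs or knobs. The other is the aluminium plate at (320,217) with four black knobs, a neck running left (+y), the offcut at the far edge (281,179) and the spreader at the near edge (320,273). The aluminium one fits the description. I'll confirm it in an enlarged crop and fit the press pose.

```bash
python3 - <<'E'
from h import *
from scipy.optimize import least_squares
P={n:eyes.read_camera(n) for n in("top","scene")}
im=P["top"]["pixels"][140:300,235:405,::-1]; cv2.imwrite("pics/crop.png",cv2.resize(im,None,fx=3.5,fy=3.5,interpolation=cv2.INTER_CUBIC))
L=np.array([[62,62],[-62,62],[-62,-62],[62,-62]])
def proj(p,X):
    E=np.array(p["extrinsics"]);c=X@E[:3,:3].T+E[:3,3]
    return np.c_[p["fy"]*c[:,1]/c[:,2]+p["cy"],p["fx"]*c[:,0]/c[:,2]+p["cx"]]
def model(v,z):
    c,s=np.cos(v[2]),np.sin(v[2]); return np.c_[L@np.array([[c,s],[-s,c]])+v[:2],np.full(4,z)]
D={}
for n,p in P.items():
  for m,f in(("spot",eyes.spot_point),("mask",eyes.cut_out)):
    q=[r["centre"] for r in f("knob1",p)[:6]]
    pr=proj(p,model([531,-141,.36],58.3 if m=="spot" else 80)); D[n,m]=np.array([min(q,key=lambda c:np.hypot(*(np.array(c)-a))) for a in pr])
    print(n,m,len(q),np.round(D[n,m]-pr,1).tolist())
for m in("spot","mask"):
  for cams in(("top",),("scene",),("top","scene")):
    r=least_squares(lambda v:np.concatenate([(proj(P[n],model(v,v[3]))-D[n,m]).ravel() for n in cams]),[531,-141,.36,60],loss="soft_l1")
    print(m,cams,np.round(r.x,3),round(r.cost,2))
print(model(r.x,60).round(1))
E
```

```text
top spot 4 [[-1.8, -2.7], [1.5, 1.2], [1.6, 0.5], [-2.3, 2.0]]
top mask 4 [[-0.4, 1.6], [4.5, -1.7], [5.2, 2.7], [0.7, 3.7]]
scene spot 4 [[0.6, -4.2], [0.7, 2.0], [-0.4, 1.3], [2.4, -1.0]]
scene mask 4 [[5.1, 0.3], [1.5, -0.8], [3.6, 2.6], [1.1, 1.4]]
spot ('top',) [ 5.21717e+02 -1.40372e+02  3.48000e-01  1.12412e+02] 3.13
spot ('scene',) [ 5.35245e+02 -1.38452e+02  3.17000e-01  6.15880e+01] 4.52
spot ('top', 'scene') [ 5.31246e+02 -1.42155e+02  3.30000e-01  5.73070e+01] 12.79
mask ('top',) [ 5.16159e+02 -1.43164e+02  3.18000e-01  1.34849e+02] 1.23
mask ('scene',) [ 5.15806e+02 -1.50217e+02  3.48000e-01  5.99740e+01] 4.51
mask ('top', 'scene') [ 5.26131e+02 -1.42696e+02  3.26000e-01  7.02050e+01] 15.33
[[ 565.   -64.1   60. ]
 [ 447.5 -103.8   60. ]
 [ 487.3 -221.3   60. ]
 [ 604.7 -181.6   60. ]]
```

View pics/crop.png

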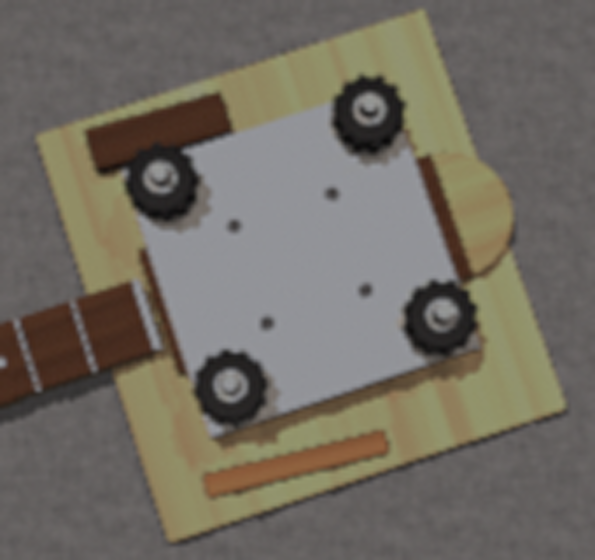

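The crop shows the aluminium caul with a black knob at each corner, bright stud ends at crop (161,177), (231,384), (443,315) and (369,108), and the pale base board under it. This is the press. I'll pin its pose with the board corners (z=18) and stud ends (z=110).

```bash
python3 - <<'E'
from h import *
from scipy.optimize import least_squares
p=eyes.read_camera("top")
px=lambda a:np.array([[140+(r+.5)/3.5-.5,235+(c+.5)/3.5-.5] for c,r in a])
bc=px([(38,135),(172,543),(566,410),(423,10)]); st=px([(161,177),(231,384),(443,315),(369,108)])
def rot(v,L):
    c,s=np.cos(v[2]),np.sin(v[2]); return np.array(L)@np.array([[c,s],[-s,c]])+v[:2]
g=p["pixels"].astype(int).max(2)
dk=[]
for s in st:
    w=np.zeros(g.shape,bool); r,c=int(s[0]),int(s[1]); w[r-9:r+14,c-13:c+14]=1
    m=((g<50)&w).astype(np.uint8); m=cv2.morphologyEx(m,cv2.MORPH_OPEN,np.ones((3,3),np.uint8))
    cn=max(cv2.findContours(m,0,2)[0],key=cv2.contourArea); (c,r),R=cv2.minEnclosingCircle(cn); dk.append((r,c)); print(round(r,1),round(c,1),round(R,1))
for nm,q,L,z in(("board",bc,[[130,125],[-130,125],[-130,-125],[130,-125]],18),("stud",st,[[62,62],[-62,62],[-62,-62],[62,-62]],109),("grip",dk,[[62,62],[-62,62],[-62,-62],[62,-62]],85)):
    W=np.array([at(p,a,z)[:2] for a in q])
    f=least_squares(lambda v:(rot(v,L)-W).ravel(),[525,-142,.33]); print(nm,f.x.round(3),np.round(f.fun,1)); print(rot(f.x,[[62,62],[-62,62],[-62,-62],[62,-62]]).round(1).tolist())
E
```

```text
191.7 280.8 11.0
250.5 300.5 10.1
230.5 360.0 10.3
172.7 339.9 10.5
board [ 5.28686e+02 -1.42265e+02  3.33000e-01] [-0.1  1.8 -1.2  1.7  0.1 -2.   1.2 -1.5]
[[567.0, -63.4], [449.8, -103.9], [490.3, -221.1], [607.5, -180.6]]
stud [ 5.27514e+02 -1.41806e+02  3.34000e-01] [ 0.6  1.1 -1.5  0.5  0.  -0.7  0.9 -0.9]
[[565.8, -62.9], [448.6, -103.5], [489.3, -220.7], [606.4, -180.1]]
grip [ 5.29145e+02 -1.41397e+02  3.31000e-01] [ 0.   0.1 -0.3  0.3 -0.4 -0.5  0.7  0. ]
[[567.6, -62.6], [450.4, -102.9], [490.7, -220.2], [607.9, -179.9]]
```

```bash
cat >> h.py <<'E'
K={1:(566.8,-63.0),2:(449.6,-103.4),3:(490.1,-220.7),4:(607.3,-180.2)}
def go(k,z):
    s=env.state();y=s["tcp_rot"][2];d=np.array([*K[k],z])-s["eef_pos"];c,q=np.cos(y),np.sin(y)
    print("t",round(s["t"],2),"pos",s["eef_pos"].round(2),"yaw",round(y,3),"F",s["ft_force"].round(2),"M",s["moment"].round(3),"grip",round(float(s["grip_force"]),1),"op",round(s["opening"],3),"j6",round(s["joints"][5],2))
    print("units to knob",k,np.round(np.array([c*d[0]+q*d[1],q*d[0]-c*d[1],-d[2]])/60,3))
E
python3 -m inch '[[[-0.67,-0.64,0],0,-0.4],[[-0.67,-0.64,0],0,-0.4],[[-0.67,-0.64,0],0,-0.4],[[-0.67,-0.64,0],0,-0.4],[[-0.67,-0.64,0],0,-0.4],[[-0.67,-0.64,0],0,-0.4],[[-0.67,-0.64,0],0,-0.4],[[-0.67,-0.64,0],0,-0.4],[[-0.67,-0.64,0],0,-0.4],[[-0.67,-0.64,0],0,-0.4]]'
python3 -m inch '[[[-0.67,-0.64,0],0,-0.4],[[-0.67,-0.64,0],0,-0.4],[[-0.67,-0.64,0],0,-0.4],[[-0.67,-0.64,0],0,-0.4],[[0,0,0.4],0,-0.4],[[0,0,0.4],0,-0.4],[[0,0,0.3],0,-0.4],[[0,0,0.2],0,-0.4],[[0,0,0],0,-0.4],[[0,0,0],0,-0.4]]'
python3 -c "
from h import *
go(1,84.3)"
```

```text
t: 2.5
eef_pos: [451.2, 128.0, 233.7]
tcp_rot: [3.141, 0.001, 2.882]
ft_force: [0.7, 0.6, 0.4]
opening: 0.699
grip_force: 0.0
t: 3.75
eef_pos: [566.7, -60.1, 156.1]
tcp_rot: [3.141, 0.001, 2.882]
ft_force: [0.2, 0.2, 0.2]
opening: 0.697
grip_force: 0.0
t 3.75 pos [566.67 -60.09 156.06] yaw 2.882 F [0.25 0.23 0.18] M [-0.015 -0.04  -0.004] grip 0.0 op 0.697 j6 -1.53
units to knob 1 [-0.015 -0.046  1.196]
```

```bash

python3 -m inch '[[[-0.015,-0.046,0.4],0,-0.4],[[0,0,0.4],0,-0.4],[[0,0,0.3],0,-0.4],[[0,0,0.1],0,-0.4],[[0,0,0],0,-0.1],[[0,0,0],0,0.06],[[0,0,0],0,0.13],[[0,0,0],0,0.13],[[0,0,0],0,0.13],[[0,0,0],0,0.13]]'
python3 - <<'E'
from h import *
go(1,84.3)
p=eyes.read_camera("scene"); cv2.imwrite("pics/g1.png",cv2.resize(p["pixels"][130:360,220:460,::-1],None,fx=2.5,fy=2.5))
E
```

```text
t: 5.0
eef_pos: [567.1, -61.8, 84.2]
tcp_rot: [3.14, 0.001, 2.882]
ft_force: [2.4, 10.4, 2.7]
opening: 0.436
grip_force: 20.8
t 5.0 pos [567.14 -61.81  84.18] yaw 2.882 F [ 2.37 10.43  2.73] M [ 1.81  -0.502 -0.007] grip 20.8 op 0.436 j6 -1.54
units to knob 1 [ 0.    -0.021 -0.002]
```

View pics/g1.png

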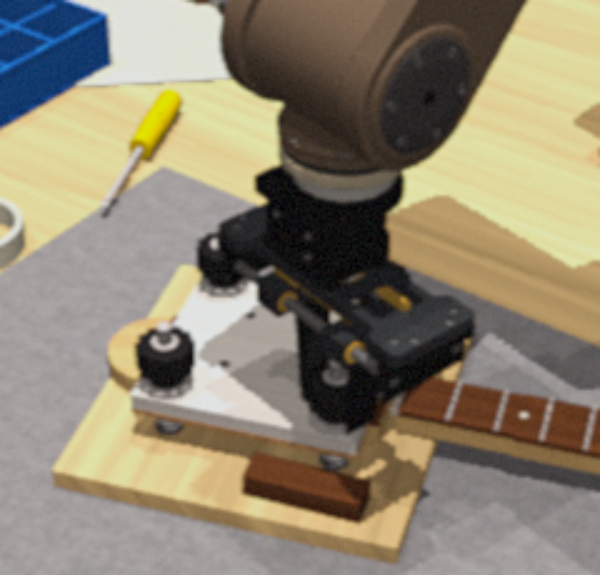

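The picture shows the gripper around the far-left knob, knob1, about crop (340,380), with the fingers on the grip. The side force says the knob is about 1.2 mm further in +y. I'll shift by that and turn 0.5 rad.

```bash

python3 -m inch '[[[0,0.02,0],0,0.13],[[0,0,0],0,0.13],[[0,0,0.004],0.95,0.13],[[0,0,0.004],0.95,0.13],[[0,0,0.004],0.95,0.13],[[0,0,0.004],0.95,0.13],[[0,0,0.004],0.95,0.13],[[0,0,0.004],0.95,0.13],[[0,0,0],0,0.13],[[0,0,0],0,0.13]]'
python3 - <<'E'
from h import *
go(3,130)
E
```

```text
t: 6.3
eef_pos: [567.5, -61.2, 82.7]
tcp_rot: [3.14, 0.001, 2.384]
ft_force: [2.1, 8.3, 6.5]
opening: 0.436
grip_force: 20.6
t 6.3 pos [567.5  -61.15  82.74] yaw 2.384 F [2.08 8.35 6.52] M [ 1.308 -0.337 -0.118] grip 20.6 op 0.436 j6 -1.04
units to knob 3 [-0.89  -2.818 -0.788]
```

```bash
sed -i 's/^K=.*/K={1:(567.5,-61.0),2:(450.1,-101.9),3:(490.6,-219.2),4:(607.8,-178.7)}/' h.py
python3 -m inch '[[[0,0,0],0,-0.4],[[0,0,0],0,-0.4],[[0,0,-0.3],0,-0.4],[[0,0,-0.7],0,-0.4],[[-0.1,-0.4,0],0,-0.4],[[-0.2,-0.8,0],0,-0.4],[[-0.28,-0.8,0],0,-0.4],[[-0.2,-0.594,0],0,-0.4],[[-0.1,-0.2,0],0,-0.4],[[0,0,0],0,-0.4]]'
python3 -c "
from h import *
go(3,84.2)"
```

```text
t: 7.55
eef_pos: [490.0, -220.3, 141.9]
tcp_rot: [3.141, -0.0, 2.383]
ft_force: [0.0, -0.1, -0.2]
opening: 0.703
grip_force: 0.0
t 7.55 pos [ 490.02 -220.26  141.87] yaw 2.383 F [ 0.02 -0.1  -0.23] M [-0.036  0.005  0.055] grip 0.0 op 0.703 j6 -1.36
units to knob 3 [0.005 0.019 0.961]
```

```bash

python3 -m inch '[[[0.005,0.019,0.4],0,-0.4],[[0,0,0.4],0,-0.4],[[0,0,0.16],0,-0.3],[[0,0,0],0,0],[[0,0,0],0,0.12],[[0,0,0],0,0.12],[[0,0,0],0,0.12],[[0,0,0],0,0.12],[[0,0,0],0,0.12],[[0,0,0.004],0.95,0.12]]'
python3 -c "
from h import *
go(3,84.2)"
python3 -m inch '[[[0,0,0.004],0.95,0.12],[[0,0,0.004],0.95,0.12],[[0,0,0.004],0.95,0.12],[[0,0,0.004],0.95,0.12],[[0,0,0.004],0.95,0.12],[[0,0,0],0,0.12],[[0,0,0],0,-0.4],[[0,0,0],0,-0.4],[[0,0,-0.3],0,-0.4],[[0,0,-0.7],0,-0.4]]'
python3 -c "
from h import *
go(2,84.2)"
```

```text
t: 8.8
eef_pos: [491.0, -218.7, 84.6]
tcp_rot: [3.141, 0.001, 2.3]
ft_force: [3.2, 5.6, 6.0]
opening: 0.441
grip_force: 4.0
t 8.8 pos [ 491.04 -218.72   84.57] yaw 2.3 F [3.25 5.57 5.97] M [ 0.949 -0.637  0.043] grip 4.0 op 0.441 j6 -1.27
units to knob 3 [-0.001 -0.011  0.006]
t: 10.05
eef_pos: [489.7, -218.7, 142.1]
tcp_rot: [-3.139, -0.003, 1.887]
ft_force: [0.2, -0.3, -0.6]
opening: 0.694
grip_force: 0.0
t 10.05 pos [ 489.66 -218.68  142.12] yaw 1.887 F [ 0.23 -0.28 -0.56] M [-0.085  0.033 -0.03 ] grip 0.0 op 0.694 j6 -0.86
units to knob 2 [ 2.055 -0.022  0.965]
```

```bash
sed -i 's/^K=.*/K={1:(568,-60.5),2:(450.8,-101.0),3:(491.3,-218.2),4:(608.5,-177.8)}/' h.py
python3 -m inch '[[[0.3,0,0],0,-0.4],[[0.6,-0.003,0],0,-0.4],[[0.6,-0.003,0],0,-0.4],[[0.4,0,0],0,-0.4],[[0.16,0,0],0,-0.4],[[0,0,0],0,-0.4],[[0,0,0],0,-0.4],[[0,0,0],0,-0.4],[[0,0,0],0,-0.4],[[0,0,0],0,-0.4]]'
cat > kh.py <<'E'
from h import *
# image shift (rows) of each knob in scene view versus scene0
ref=cv2.imread("pics/scene0.png")
C={1:(297,353),2:(254,374),3:(245,310),4:(284,287)}
px_mm=lambda p,k:None
def shifts(fn=None):
    p=eyes.read_camera("scene"); im=np.ascontiguousarray(p["pixels"][:,:,::-1])
    if fn: cv2.imwrite(fn,cv2.resize(im[190:340,230:430],None,fx=4,fy=4))
    E=np.array(p["extrinsics"])
    for k,(r,c) in C.items():
        X=np.array([*K[k],85.]);f=lambda X:(lambda q:np.array([p["fy"]*q[1]/q[2]+p["cy"],p["fx"]*q[0]/q[2]+p["cx"]]))(E[:3,:3]@X+E[:3,3])
        g=f(X); d=f(X-[0,0,1])-g; r,c=g.round().astype(int)
        u=4; A=ref[r-13:r+9,c-12:c+13]; B=im[r-18:r+14,c-17:c+18]
        A,B=[cv2.resize(q,None,fx=8,fy=8,interpolation=cv2.INTER_CUBIC) for q in(A,B)]
        m=cv2.matchTemplate(B,A,cv2.TM_CCOEFF_NORMED);_,v,_,l=cv2.minMaxLoc(m)
        print("knob",k,"shift r,c",l[1]/8-5,l[0]/8-5,"score",round(v,3),"px per mm down",d.round(2))
if __name__=="__main__":
    go(2,84.2); shifts("pics/a.png")
E
python3 kh.py
```

```text
t: 11.3
eef_pos: [451.8, -101.7, 142.9]
tcp_rot: [3.142, -0.0, 1.887]
ft_force: [-0.5, 0.1, -0.5]
opening: 0.701
grip_force: 0.0
t 11.3 pos [ 451.84 -101.72  142.88] yaw 1.887 F [-0.51  0.14 -0.5 ] M [-0.132 -0.062 -0.006] grip 0.0 op 0.701 j6 -0.68
units to knob 2 [ 0.017 -0.013  0.978]
knob 1 shift r,c 0.75 0.0 score 0.933 px per mm down [ 0.45 -0.01]
knob 2 shift r,c 0.0 0.125 score 0.712 px per mm down [ 0.43 -0.02]
knob 3 shift r,c 0.625 0.0 score 0.99 px per mm down [0.43 0.01]
knob 4 shift r,c 0.0 0.0 score 0.998 px per mm down [0.44 0.02]
```

View pics/a.png

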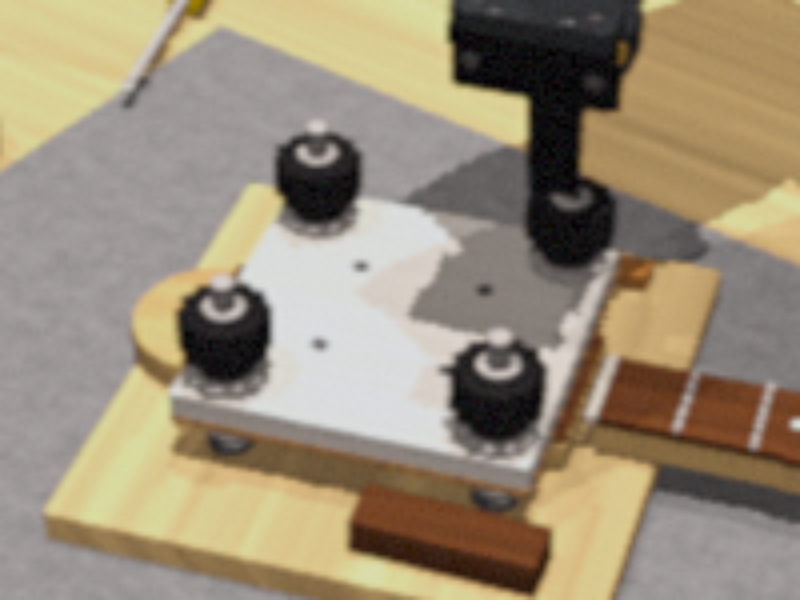

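The view shows all four knobs with the hand above knob2 (crop 570,220). Against the start image, knob1 is about 1.6 mm down, knob3 about 1.45 mm, and knob4 has not moved. Step 1 is met, so knob2 and then knob4 come next.

```bash

python3 -m inch '[[[0.017,-0.013,0.4],0,-0.4],[[0,0,0.4],0,-0.4],[[0,0,0.178],0,-0.3],[[0,0,0],0,0],[[0,0,0],0,0.125],[[0,0,0],0,0.125],[[0,0,0],0,0.125],[[0,0,0],0,0.125],[[0,0,0],0,0.125],[[0,0,0.004],0.95,0.125]]'
python3 -c "
from h import *
go(2,84.2)"
python3 -m inch '[[[0,0,0.004],0.95,0.125],[[0,0,0.004],0.95,0.125],[[0,0,0.004],0.95,0.125],[[0,0,0.004],0.95,0.125],[[0,0,0.004],0.95,0.125],[[0,0,0],0,0.125],[[0,0,0],0,-0.4],[[0,0,0],0,-0.4],[[0,0,-0.3],0,-0.4],[[0,0,-0.7],0,-0.4]]'
python3 -c "
from h import *
go(4,142)"
```

```text
t: 12.6
eef_pos: [451.1, -100.9, 84.4]
tcp_rot: [3.141, 0.0, 1.803]
ft_force: [0.1, 0.9, 5.6]
opening: 0.436
grip_force: 11.4
t 12.6 pos [ 451.07 -100.87   84.45] yaw 1.803 F [0.14 0.85 5.56] M [0.042 0.009 0.013] grip 11.4 op 0.436 j6 -0.6
units to knob 2 [-0.001 -0.005  0.004]
t: 13.85
eef_pos: [449.9, -100.6, 142.2]
tcp_rot: [-3.137, -0.001, 1.39]
ft_force: [0.0, 0.1, -0.4]
opening: 0.698
grip_force: 0.0
t 13.85 pos [ 449.85 -100.56  142.22] yaw 1.39 F [ 0.05  0.06 -0.42] M [-0.079  0.05  -0.033] grip 0.0 op 0.698 j6 -0.18
units to knob 4 [-0.791  2.832  0.004]
```

```bash

python3 -m inch '[[[-0.1,0.3,0],0,-0.4],[[-0.2,0.7,0],0,-0.4],[[-0.25,0.8,0],0,-0.4],[[-0.18,0.7,0],0,-0.4],[[-0.061,0.332,0],0,-0.4],[[0,0,0],0,-0.4],[[0,0,0],0,-0.4],[[0,0,0.2],0,-0.4],[[0,0,0.1],0,-0.4],[[0,0,0],0,-0.4]]'
python3 -c "
from h import *
go(4,84.2)"
```

```text
t: 15.1
eef_pos: [608.9, -177.9, 124.1]
tcp_rot: [-3.14, -0.0, 1.39]
ft_force: [-0.5, 0.3, 0.3]
opening: 0.7
grip_force: 0.0
t 15.1 pos [ 608.91 -177.91  124.1 ] yaw 1.39 F [-0.54  0.28  0.33] M [-0.074  0.1    0.039] grip 0.0 op 0.7 j6 -0.21
units to knob 4 [ 0.001 -0.007  0.665]
```

```bash

python3 -m inch '[[[0,-0.007,0.3],0,-0.4],[[0,0,0.3],0,-0.4],[[0,0,0.065],0,-0.2],[[0,0,0],0,0.125],[[0,0,0],0,0.125],[[0,0,0],0,0.125],[[0,0,0],0,0.125],[[0,0,0],0,0.125],[[0,0,0.004],0.95,0.125],[[0,0,0.004],0.95,0.125]]'
python3 -c "
from h import *
go(4,84.2)"
python3 -m inch '[[[0,0,0.004],0.95,0.125],[[0,0,0.004],0.95,0.125],[[0,0,0.004],0.95,0.125],[[0,0,0.004],0.95,0.125],[[0,0,0],0,0.125],[[0,0,0],0,-0.4],[[0,0,0],0,-0.4],[[0,0,-0.3],-1,-0.4],[[0,0,-0.7],-1,-0.4],[[0,0,-0.2],-1,-0.4]]'
python3 -c "
from kh import *
go(1,142);shifts()"
```

```text
t: 16.35
eef_pos: [609.5, -178.2, 84.9]
tcp_rot: [3.14, -0.0, 1.221]
ft_force: [3.3, -1.3, 3.0]
opening: 0.44
grip_force: 11.5
t 16.35 pos [ 609.49 -178.18   84.9 ] yaw 1.221 F [ 3.31 -1.28  3.01] M [-0.161 -0.421  0.07 ] grip 11.5 op 0.44 j6 -0.04
units to knob 4 [ 0.    -0.018  0.012]
t: 17.6
eef_pos: [609.2, -178.1, 157.6]
tcp_rot: [3.14, -0.0, 1.158]
ft_force: [-0.2, -0.1, -0.4]
opening: 0.702
grip_force: 0.0
t 17.6 pos [ 609.2  -178.12  157.58] yaw 1.158 F [-0.18 -0.11 -0.38] M [-0.118  0.102 -0.036] grip 0.0 op 0.702 j6 0.02
units to knob 1 [ 1.52  -1.416  0.26 ]
knob 1 shift r,c 0.625 0.0 score 0.991 px per mm down [ 0.45 -0.01]
knob 2 shift r,c 0.375 0.0 score 0.963 px per mm down [ 0.43 -0.02]
knob 3 shift r,c 0.875 0.25 score 0.659 px per mm down [0.43 0.01]
knob 4 shift r,c 0.625 0.125 score 0.949 px per mm down [0.44 0.02]
```

```bash
sed -i 's/^K=.*/K={1:(568,-60.5),2:(451,-100.9),3:(491.3,-218.2),4:(609,-178)}/' h.py
python3 -m inch '[[[0.2,-0.2,0],-1,-0.2],[[0.5,-0.4,0],0,-0.2],[[0.5,-0.5,0],0,-0.2],[[0.3,-0.3,0.1],0,-0.2],[[0,0,0.15],0,-0.2],[[0,0,0],0,-0.2],[[0,0,0],0,-0.2],[[0,0,0],0,-0.2],[[0,0,0],0,-0.2],[[0,0,0],0,-0.2]]'
python3 -c "
from h import *
go(1,84)"
```

```text
t: 18.9
eef_pos: [560.0, -65.2, 140.6]
tcp_rot: [3.141, -0.0, 1.241]
ft_force: [-0.7, -0.4, 0.8]
opening: 0.603
grip_force: 0.0
t 18.9 pos [560.02 -65.24 140.57] yaw 1.241 F [-0.72 -0.39  0.78] M [-0.079  0.059  0.008] grip 0.0 op 0.603 j6 0.1
units to knob 1 [0.118 0.1   0.943]
```

```bash

python3 -m inch '[[[0.118,0.1,0],0,-0.2],[[0,0,0.4],0,-0.2],[[0,0,0.4],0,-0.2],[[0,0,0.143],0,-0.1],[[0,0,0],0,0.05],[[0,0,0],0,0.1215],[[0,0,0],0,0.1215],[[0,0,0],0,0.1215],[[0,0,0],0,0.1215],[[0,0,0],0,0.1215]]'
python3 -c "
from h import *
go(1,84)"
```

```text
t: 20.15
eef_pos: [568.9, -60.6, 84.7]
tcp_rot: [3.139, -0.0, 1.241]
ft_force: [4.7, -0.9, 0.7]
opening: 0.439
grip_force: 6.0
t 20.15 pos [568.93 -60.58  84.66] yaw 1.241 F [ 4.65 -0.89  0.69] M [-0.22  -0.775  0.088] grip 6.0 op 0.439 j6 0.11
units to knob 1 [-0.004 -0.015  0.011]
```

```bash
cat >> h.py <<'E'
def mz(n=5):
    a=[]
    for _ in range(n): eyes.read_camera("top"); a.append(env.state()["moment"][2])
    print("Mz",np.mean(a).round(3),np.std(a).round(3))
E
python3 -m inch '[[[0,0.01,0],0,0.1215],[[0,0,0],0,0.1215],[[0,0,0],0,0.1215],[[0,0,0.0041],0.98,0.1215],[[0,0,0.0041],0.98,0.1215],[[0,0,0.0041],0.98,0.1215],[[0,0,0.0041],0.98,0.1215],[[0,0,0.0041],0.98,0.1215],[[0,0,0.0041],0.98,0.1215],[[0,0,0.0041],0.98,0.1215]]'
python3 -c "
from h import *
go(1,84);mz(6);go(1,84)"
```

```text
t: 21.4
eef_pos: [569.6, -61.0, 82.9]
tcp_rot: [3.139, -0.002, 0.64]
ft_force: [5.6, -2.0, 4.1]
opening: 0.443
grip_force: 6.0
t 21.4 pos [569.61 -60.99  82.94] yaw 0.64 F [ 5.64 -1.98  4.13] M [-0.576 -0.904  0.12 ] grip 6.0 op 0.443 j6 0.71
units to knob 1 [-0.017 -0.023 -0.018]
Mz -0.042 0.034
t 21.7 pos [569.53 -61.05  82.87] yaw 0.642 F [ 5.58 -3.69  4.4 ] M [-0.71  -0.788  0.002] grip 6.0 op 0.447 j6 0.71
units to knob 1 [-0.015 -0.023 -0.019]
```

```bash

python3 -m inch '[[[0,0,0],0,-0.2],[[0,0,0],0,-0.2],[[0,0,-0.4],-1,-0.2],[[0,0,-0.6],-1,-0.2],[[0,0,0],-1,-0.2],[[0,0,0],-1,-0.2],[[0,0,0],-1,-0.2],[[0,0,0],-1,-0.2],[[0,0,0],0,-0.2],[[0,0,0],0,-0.2]]'
python3 -c "
from kh import *
go(3,142);shifts('pics/b.png')"
```

```text
t: 22.95
eef_pos: [568.3, -60.5, 142.0]
tcp_rot: [-3.141, 0.0, 1.164]
ft_force: [0.4, -0.0, 0.8]
opening: 0.603
grip_force: 0.0
t 22.95 pos [568.27 -60.46 142.04] yaw 1.164 F [ 0.44 -0.04  0.84] M [-0.136  0.078 -0.039] grip 0.0 op 0.603 j6 0.18
units to knob 3 [-2.922e+00 -1.390e-01  1.000e-03]
knob 1 shift r,c 1.375 0.375 score 0.945 px per mm down [ 0.45 -0.01]
knob 2 shift r,c 1.25 0.25 score 0.516 px per mm down [ 0.43 -0.02]
knob 3 shift r,c 5.0 5.0 score 0.554 px per mm down [0.43 0.01]
knob 4 shift r,c 0.625 0.0 score 0.985 px per mm down [0.44 0.03]
```

View pics/b.png

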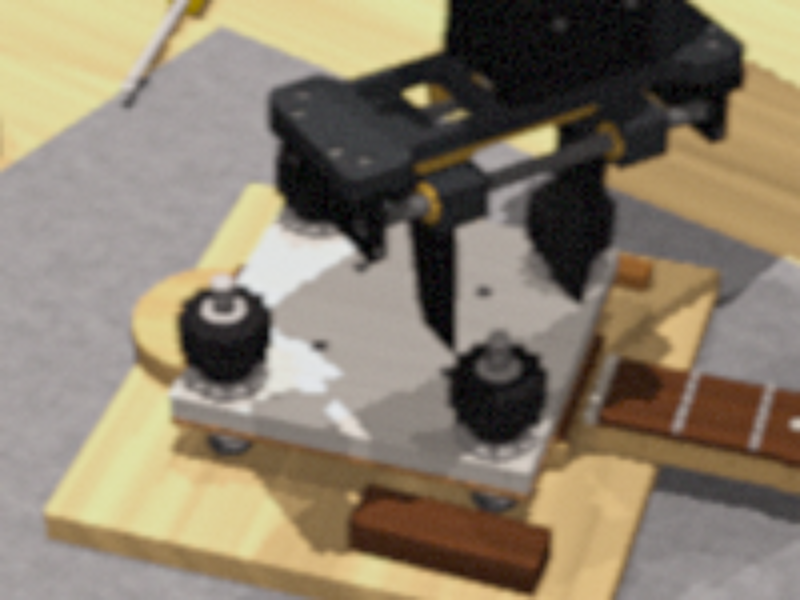

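The view shows the hand lifted off knob1 (crop 497,400). Knob1 is now about 3.1 mm down, so it turned the full amount. Knob3 gets the same.

```bash

python3 -m inch '[[[-0.3,0,0],0,-0.2],[[-0.8,-0.04,0],0,-0.2],[[-0.8,-0.04,0],0,-0.2],[[-0.7,-0.039,0],0,-0.2],[[-0.322,-0.02,0],0,-0.2],[[0,0,0],0,-0.2],[[0,0,0],0,-0.2],[[0,0,0.2],0,-0.2],[[0,0,0.1],0,-0.2],[[0,0,0],0,-0.2]]'
python3 -c "
from h import *
go(3,83.7)"
```

```text
t: 24.25
eef_pos: [491.7, -217.8, 123.4]
tcp_rot: [-3.14, -0.0, 1.167]
ft_force: [-0.6, -0.5, -0.1]
opening: 0.6
grip_force: 0.0
t 24.25 pos [ 491.74 -217.83  123.36] yaw 1.167 F [-0.64 -0.54 -0.08] M [-0.115  0.043 -0.01 ] grip 0.0 op 0.6 j6 -0.14
units to knob 3 [-0.008 -0.004  0.661]
```

```bash

python3 -m inch '[[[-0.008,-0.004,0.3],0,-0.2],[[0,0,0.3],0,-0.1],[[0,0,0.061],0,0.05],[[0,0,0],0,0.1215],[[0,0,0],0,0.1215],[[0,0,0],0,0.1215],[[0,0,0],0,0.1215],[[0,0,0.0041],0.98,0.1215],[[0,0,0.0041],0.98,0.1215],[[0,0,0.0041],0.98,0.1215]]'
python3 -c "
from h import *
go(3,84)"
python3 -m inch '[[[0,0,0.0041],0.98,0.1215],[[0,0,0.0041],0.98,0.1215],[[0,0,0.0041],0.98,0.1215],[[0,0,0.0041],0.98,0.1215],[[0,0,0],0,0.1215],[[0,0,0],0,-0.2],[[0,0,0],0,-0.2],[[0,0,-0.3],-1,-0.2],[[0,0,-0.7],-1,-0.2],[[0,0,0],0,-0.2]]'
python3 -c "
from h import *
go(2,142)"
```

```text
t: 25.5
eef_pos: [492.3, -219.2, 84.4]
tcp_rot: [3.139, -0.0, 0.907]
ft_force: [6.0, -2.2, -1.7]
opening: 0.441
grip_force: 6.0
t 25.5 pos [ 492.27 -219.21   84.39] yaw 0.907 F [ 5.98 -2.24 -1.68] M [-0.384 -0.795  0.059] grip 6.0 op 0.441 j6 0.12
units to knob 3 [ 0.003 -0.023  0.006]
t: 26.75
eef_pos: [492.1, -219.1, 145.2]
tcp_rot: [3.138, -0.001, 0.743]
ft_force: [0.2, -0.5, -0.2]
opening: 0.601
grip_force: 0.0
t 26.75 pos [ 492.07 -219.12  145.19] yaw 0.743 F [ 0.25 -0.48 -0.19] M [-0.069  0.131  0.016] grip 0.0 op 0.601 j6 0.29
units to knob 2 [ 0.829 -1.914  0.053]
```

```bash

python3 -m inch '[[[0.1,-0.3,0],0,-0.2],[[0.3,-0.7,0],0,-0.2],[[0.3,-0.6,0],0,-0.2],[[0.129,-0.314,0],0,-0.2],[[0,0,0],0,-0.2],[[0,0,0],0,-0.2],[[0,0,0.2],0,-0.2],[[0,0,0.15],0,-0.2],[[0,0,0],0,-0.2],[[0,0,0],0,-0.2]]'
python3 -c "
from kh import *
go(2,83.7);shifts()"
```

```text
t: 28.0
eef_pos: [450.5, -100.6, 121.6]
tcp_rot: [-3.141, 0.0, 0.742]
ft_force: [0.1, -0.0, -0.3]
opening: 0.603
grip_force: 0.0
t 28.0 pos [ 450.46 -100.63  121.65] yaw 0.742 F [ 0.09 -0.03 -0.31] M [-0.105  0.098 -0.036] grip 0.0 op 0.603 j6 0.47
units to knob 2 [0.004 0.009 0.632]
knob 1 shift r,c 1.375 0.0 score 0.984 px per mm down [ 0.45 -0.01]
knob 2 shift r,c 0.375 0.0 score 0.958 px per mm down [ 0.43 -0.02]
knob 3 shift r,c 1.125 0.0 score 0.977 px per mm down [0.43 0.01]
knob 4 shift r,c 0.625 0.0 score 0.993 px per mm down [0.44 0.03]
```

```bash

python3 -m inch '[[[0.004,0.009,0.3],0,-0.2],[[0,0,0.3],0,-0.1],[[0,0,0.032],0,0.05],[[0,0,0],0,0.122],[[0,0,0],0,0.122],[[0,0,0],0,0.122],[[0,0,0],0,0.122],[[0,0,0.0041],0.98,0.122],[[0,0,0.0041],0.98,0.122],[[0,0,0.0041],0.98,0.122]]'
python3 -c "
from h import *
go(2,84)"
python3 -m inch '[[[0,0,0.0041],0.98,0.122],[[0,0,0.0041],0.98,0.122],[[0,0,0.0041],0.98,0.122],[[0,0,0.0041],0.98,0.122],[[0,0,0],0,0.122],[[0,0,0],0,-0.2],[[0,0,0],0,-0.2],[[0,0,-0.3],-1,-0.2],[[0,0,-0.7],-1,-0.2],[[0,0,0],0,-0.2]]'
python3 -c "
from kh import *
go(4,142);shifts()"
```

```text
t: 29.3
eef_pos: [452.4, -101.7, 84.0]
tcp_rot: [3.138, -0.002, 0.483]
ft_force: [4.4, -7.7, -5.7]
opening: 0.439
grip_force: 7.0
t 29.3 pos [ 452.45 -101.71   83.99] yaw 0.483 F [ 4.41 -7.68 -5.71] M [-1.26  -0.601  0.043] grip 7.0 op 0.439 j6 0.72
units to knob 2 [-0.015 -0.023 -0.   ]
t: 30.55
eef_pos: [451.9, -100.9, 144.6]
tcp_rot: [3.139, -0.004, 0.319]
ft_force: [-0.0, -0.4, -0.3]
opening: 0.598
grip_force: 0.0
t 30.55 pos [ 451.89 -100.88  144.56] yaw 0.319 F [-0.05 -0.37 -0.35] M [-0.07   0.12  -0.005] grip 0.0 op 0.598 j6 0.89
units to knob 4 [2.083 2.041 0.043]
knob 1 shift r,c 1.375 0.0 score 0.984 px per mm down [ 0.45 -0.01]
knob 2 shift r,c 1.0 0.0 score 0.951 px per mm down [ 0.43 -0.02]
knob 3 shift r,c 1.125 0.0 score 0.976 px per mm down [0.43 0.01]
knob 4 shift r,c 0.625 0.0 score 0.993 px per mm down [0.44 0.03]
```

```bash

python3 -m inch '[[[0.3,0.3,0],0,-0.2],[[0.6,0.6,0],0,-0.2],[[0.6,0.6,0],0,-0.2],[[0.4,0.4,0],0,-0.2],[[0.183,0.141,0],0,-0.2],[[0,0,0],0,-0.2],[[0,0,0.2],0,-0.2],[[0,0,0.15],0,-0.2],[[0,0,0],0,-0.2],[[0,0,0],0,-0.2]]'
python3 -c "
from h import *
go(4,83.7)"
```

```text
t: 31.85
eef_pos: [607.9, -177.9, 121.3]
tcp_rot: [-3.142, -0.0, 0.318]
ft_force: [-0.1, 0.9, -0.4]
opening: 0.604
grip_force: 0.0
t 31.85 pos [ 607.92 -177.94  121.27] yaw 0.318 F [-0.11  0.94 -0.35] M [-0.058  0.16  -0.04 ] grip 0.0 op 0.604 j6 0.86
units to knob 4 [0.017 0.007 0.626]
```

```bash

python3 -m inch '[[[0.017,0.012,0.3],0,-0.2],[[0,0,0.3],0,-0.1],[[0,0,0.026],0,0.05],[[0,0,0],0,0.122],[[0,0,0],0,0.122],[[0,0,0],0,0.122],[[0,0,0],0,0.122],[[0,0,0.0041],0.98,0.122],[[0,0,0.0041],0.98,0.122],[[0,0,0.0041],0.98,0.122]]'
python3 -c "
from h import *
go(4,84)"
python3 -m inch '[[[0,0,0.0041],0.98,0.122],[[0,0,0.0041],0.98,0.122],[[0,0,0.0041],0.98,0.122],[[0,0,0.0041],0.98,0.122],[[0,0,0],0,0.122],[[0,0,0],0,-0.2],[[0,0,0],0,-0.2],[[0,0,-0.3],-1,-0.2],[[0,0,-0.7],-1,-0.2],[[0,0,0],-1,-0.2]]'
python3 -c "
from kh import *
go(1,142);shifts()"
```

```text
t: 33.1
eef_pos: [609.5, -178.9, 83.1]
tcp_rot: [3.141, -0.001, 0.059]
ft_force: [1.4, -5.4, -3.2]
opening: 0.437
grip_force: 6.8
t 33.1 pos [ 609.49 -178.88   83.12] yaw 0.059 F [ 1.43 -5.38 -3.24] M [-1.    -0.067  0.044] grip 6.8 op 0.437 j6 1.12
units to knob 4 [-0.007 -0.015 -0.015]
t: 34.35
eef_pos: [610.3, -178.5, 145.1]
tcp_rot: [3.14, -0.005, -0.016]
ft_force: [0.3, -0.3, -0.5]
opening: 0.6
grip_force: 0.0
t 34.35 pos [ 610.31 -178.47  145.07] yaw -0.016 F [ 0.32 -0.32 -0.49] M [-0.05   0.162  0.03 ] grip 0.0 op 0.6 j6 1.2
units to knob 1 [-0.736 -1.955  0.051]
knob 1 shift r,c 1.375 0.0 score 0.983 px per mm down [ 0.45 -0.01]
knob 2 shift r,c 1.0 0.0 score 0.957 px per mm down [ 0.43 -0.02]
knob 3 shift r,c -5.0 2.75 score 0.505 px per mm down [0.43 0.01]
knob 4 shift r,c 1.625 0.25 score 0.864 px per mm down [0.44 0.03]
```

```bash

python3 -m inch '[[[-0.1,-0.3,0],0,-0.2],[[-0.25,-0.7,0],0,-0.2],[[-0.25,-0.6,0],0,-0.2],[[-0.136,-0.355,0],0,-0.2],[[0,0,0],-1,-0.2],[[0,0,0.2],-1,-0.2],[[0,0,0.2],-1,-0.2],[[0,0,0],-1,-0.2],[[0,0,0],-1,-0.2],[[0,0,0],0,-0.2]]'
python3 -c "
from h import *
go(1,82.7)"
```

```text
t: 35.65
eef_pos: [567.1, -59.9, 117.6]
tcp_rot: [-3.141, 0.0, 0.416]
ft_force: [-0.0, -0.1, 0.5]
opening: 0.599
grip_force: 0.0
t 35.65 pos [567.12 -59.94 117.6 ] yaw 0.416 F [-0.02 -0.14  0.48] M [-0.081  0.15   0.016] grip 0.0 op 0.599 j6 0.93
units to knob 1 [0.01  0.015 0.582]
```

```bash

python3 -m inch '[[[0.01,0.02,0.3],0,-0.2],[[0,0,0.282],0,-0.1],[[0,0,0],0,0.05],[[0,0,0],0,0.122],[[0,0,0],0,0.122],[[0,0,0],0,0.122],[[0,0,0],0,0.122],[[0,0,0.0042],1,0.122],[[0,0,0.0042],1,0.122],[[0,0,0.0042],1,0.122]]'
python3 -c "
from h import *
go(1,84)"
python3 -m inch '[[[0,0,0.0042],1,0.122],[[0,0,0.0042],1,0.122],[[0,0,0.0042],1,0.122],[[0,0,0.0042],1,0.122],[[0,0,0.0042],1,0.122],[[0,0,0.0042],1,0.122],[[0,0,0],0,0.122],[[0,0,0],0,-0.2],[[0,0,0],0,-0.2],[[0,0,-0.8],-1,-0.2]]'
python3 -c "
from kh import *
go(3,142);shifts()"
```

```text
t: 36.9
eef_pos: [569.6, -61.7, 83.1]
tcp_rot: [3.14, -0.003, 0.153]
ft_force: [4.3, -3.9, 0.4]
opening: 0.443
grip_force: 6.7
t 36.9 pos [569.55 -61.65  83.06] yaw 0.153 F [ 4.32 -3.88  0.41] M [-0.68  -0.449  0.261] grip 6.7 op 0.443 j6 1.2
units to knob 1 [-0.023 -0.023 -0.016]
t: 38.15
eef_pos: [566.9, -60.6, 126.7]
tcp_rot: [3.141, 0.006, -0.279]
ft_force: [0.2, 0.2, 0.7]
opening: 0.596
grip_force: 0.0
t 38.15 pos [566.87 -60.64 126.72] yaw -0.279 F [0.21 0.25 0.67] M [-0.082  0.159 -0.047] grip 0.0 op 0.596 j6 1.63
units to knob 3 [-0.487  2.871 -0.255]
knob 1 shift r,c 1.5 0.0 score 0.732 px per mm down [ 0.45 -0.01]
knob 2 shift r,c 5.0 5.0 score 0.338 px per mm down [ 0.43 -0.02]
knob 3 shift r,c 1.5 -0.125 score 0.832 px per mm down [0.43 0.01]
knob 4 shift r,c 1.25 0.125 score 0.979 px per mm down [0.44 0.03]
```

```bash

python3 -m inch '[[[0,0,-0.3],0,-0.2],[[-0.1,0.6,0],0,-0.2],[[-0.14,0.8,0],0,-0.2],[[-0.13,0.8,0],0,-0.2],[[-0.1,0.5,0],-0.0,-0.2],[[-0.017,0.171,0],0,-0.2],[[0,0,0],-1,-0.2],[[0,0,0.3],-1,-0.2],[[0,0,0.1],-1,-0.2],[[0,0,0],0,-0.2]]'
python3 -c "
from h import *
go(3,83)"
```

```text
t: 39.45
eef_pos: [492.7, -217.7, 122.3]
tcp_rot: [-3.141, 0.001, -0.019]
ft_force: [0.1, -0.2, 0.7]
opening: 0.598
grip_force: 0.0
t 39.45 pos [ 492.72 -217.71  122.32] yaw -0.019 F [ 0.13 -0.2   0.71] M [-0.02   0.176  0.015] grip 0.0 op 0.598 j6 1.05
units to knob 3 [-0.024  0.009  0.655]
```

```bash

python3 -m inch '[[[-0.02,0.015,0.3],0,-0.2],[[0,0,0.3],0,-0.1],[[0,0,0.055],0,0.05],[[0,0,0],0,0.122],[[0,0,0],0,0.122],[[0,0,0],0,0.122],[[0,0,0.0042],1,0.122],[[0,0,0.0042],1,0.122],[[0,0,0.0042],1,0.122],[[0,0,0.0042],1,0.122]]'
python3 -c "
from h import *
go(3,84)"
python3 -m inch '[[[0,0,0.0042],1,0.122],[[0,0,0.0042],1,0.122],[[0,0,0],0,0.122],[[0,0,0],0,-0.2],[[0,0,0],0,-0.2],[[0,0,-0.5],-1,-0.2],[[0,0,-0.5],-1,-0.2],[[0,0,0],-1,-0.2],[[0,0,0],-1,-0.2],[[0,0,0],-1,-0.2]]'
python3 -c "
from kh import *
go(2,142);shifts()"
```

```text
t: 40.7
eef_pos: [491.6, -219.5, 83.0]
tcp_rot: [3.141, -0.001, -0.371]
ft_force: [-0.2, 0.5, 3.3]
opening: 0.435
grip_force: 6.5
t 40.7 pos [ 491.62 -219.52   83.05] yaw -0.371 F [-0.17  0.52  3.29] M [-0.073  0.182  0.223] grip 6.5 op 0.435 j6 1.4
units to knob 3 [-0.013 -0.019 -0.016]
t: 41.95
eef_pos: [491.2, -219.3, 141.8]
tcp_rot: [-3.141, 0.0, -0.103]
ft_force: [-0.3, 0.3, -0.0]
opening: 0.595
grip_force: 0.0
t 41.95 pos [ 491.16 -219.35  141.81] yaw -0.103 F [-0.3   0.29 -0.05] M [-0.041  0.176  0.016] grip 0.0 op 0.595 j6 1.13
units to knob 2 [-0.868 -1.895 -0.003]
knob 1 shift r,c 1.5 0.0 score 0.971 px per mm down [ 0.45 -0.01]
knob 2 shift r,c 1.125 0.0 score 0.954 px per mm down [ 0.43 -0.02]
knob 3 shift r,c 1.625 0.125 score 0.867 px per mm down [0.43 0.01]
knob 4 shift r,c 1.25 0.125 score 0.982 px per mm down [0.44 0.03]
```

```bash

python3 -m inch '[[[-0.1,-0.3,0],0,-0.2],[[-0.3,-0.6,0],0,-0.2],[[-0.3,-0.6,0],0,-0.2],[[-0.168,-0.395,0],0,-0.2],[[0,0,0],-1,-0.2],[[0,0,0.2],-1,-0.2],[[0,0,0.1],-1,-0.2],[[0,0,0],0,-0.2],[[0,0,0],0,-0.2],[[0,0,0],0,-0.2]]'
python3 -c "
from h import *
go(2,83)"
```

```text
t: 43.25
eef_pos: [451.5, -100.7, 124.1]
tcp_rot: [3.141, -0.0, 0.154]
ft_force: [-0.6, 0.2, 0.4]
opening: 0.6
grip_force: 0.0
t 43.25 pos [ 451.54 -100.67  124.12] yaw 0.154 F [-0.59  0.15  0.37] M [-0.034  0.108  0.01 ] grip 0.0 op 0.6 j6 1.05
units to knob 2 [-0.009  0.002  0.685]
```

```bash

python3 -m inch '[[[-0.005,0.01,0.3],0,-0.2],[[0,0,0.3],0,-0.1],[[0,0,0.085],0,0.05],[[0,0,0],0,0.1225],[[0,0,0],0,0.1225],[[0,0,0],0,0.1225],[[0,0,0.0042],1,0.1225],[[0,0,0.0042],1,0.1225],[[0,0,0.0042],1,0.1225],[[0,0,0.0042],1,0.1225]]'
python3 -c "
from h import *
go(2,84)"
python3 -m inch '[[[0,0,0.0042],1,0.1225],[[0,0,0.0042],1,0.1225],[[0,0,0.0042],1,0.1225],[[0,0,0],0,-0.2],[[0,0,0],0,-0.2],[[0,0,-0.5],-1,-0.2],[[0,0,-0.5],-1,-0.2],[[0,0,0],-1,-0.2],[[0,0,0],-1,-0.2],[[0,0,0],0,-0.2]]'
python3 -c "
from kh import *
go(4,142);shifts()"
```

```text
t: 44.5
eef_pos: [453.1, -102.7, 82.8]
tcp_rot: [3.14, -0.005, -0.196]
ft_force: [3.7, -9.3, -0.1]
opening: 0.438
grip_force: 7.7
t 44.5 pos [ 453.07 -102.66   82.77] yaw -0.196 F [ 3.7  -9.25 -0.09] M [-1.598 -0.404  0.204] grip 7.7 op 0.438 j6 1.4
units to knob 2 [-0.04  -0.022 -0.02 ]
t: 45.75
eef_pos: [451.2, -101.2, 141.2]
tcp_rot: [-3.141, 0.0, -0.106]
ft_force: [-0.7, -0.2, 0.1]
opening: 0.598
grip_force: 0.0
t 45.75 pos [ 451.21 -101.24  141.18] yaw -0.106 F [-0.69 -0.16  0.06] M [-0.082  0.207 -0.009] grip 0.0 op 0.598 j6 1.31
units to knob 4 [ 2.751  0.993 -0.014]
knob 1 shift r,c 1.5 0.0 score 0.971 px per mm down [ 0.45 -0.01]
knob 2 shift r,c 1.5 -0.25 score 0.868 px per mm down [ 0.43 -0.02]
knob 3 shift r,c 1.25 0.0 score 0.972 px per mm down [0.43 0.01]
knob 4 shift r,c 1.125 0.125 score 0.985 px per mm down [0.44 0.03]
```

```bash

python3 -m inch '[[[0.4,0.15,0],0,-0.2],[[0.75,0.3,0],0,-0.2],[[0.75,0.3,0],0,-0.2],[[0.6,0.2,0],0,-0.2],[[0.251,0.043,0],0,-0.2],[[0,0,0],-1,-0.2],[[0,0,0.2],-1,-0.2],[[0,0,0.1],-1,-0.2],[[0,0,0],-1,-0.2],[[0,0,0],0,-0.2]]'
python3 -c "
from h import *
go(4,83)"
```

```text
t: 47.05
eef_pos: [609.0, -178.1, 122.7]
tcp_rot: [-3.141, 0.0, 0.241]
ft_force: [0.8, 0.8, -0.1]
opening: 0.599
grip_force: 0.0
t 47.05 pos [ 609.04 -178.06  122.71] yaw 0.241 F [ 0.83  0.77 -0.09] M [-0.068  0.149  0.043] grip 0.0 op 0.599 j6 0.94
units to knob 4 [-0.    -0.001  0.662]
```

```bash

python3 -m inch '[[[0,0.008,0.3],0,-0.2],[[0,0,0.3],0,-0.1],[[0,0,0.062],0,0.05],[[0,0,0],0,0.1225],[[0,0,0],0,0.1225],[[0,0,0],0,0.1225],[[0,0,0.0042],1,0.1225],[[0,0,0.0042],1,0.1225],[[0,0,0.0042],1,0.1225],[[0,0,0.0042],1,0.1225]]'
python3 -c "
from h import *
go(4,84)"
python3 -m inch '[[[0,0,0.0042],1,0.1225],[[0,0,0.0042],1,0.1225],[[0,0,0.0042],1,0.1225],[[0,0,0],0,-0.2],[[0,0,0],0,-0.2],[[0,0,-0.5],-1,-0.2],[[0,0,-0.5],-1,-0.2],[[0,0,0],-1,-0.2],[[0,0,0],-1,-0.2],[[0,0,0],0,-0.2]]'
python3 -c "
from kh import *
go(1,142);shifts()"
```

```text
t: 48.3
eef_pos: [610.0, -179.1, 83.1]
tcp_rot: [3.141, -0.002, -0.109]
ft_force: [1.5, -2.6, 1.0]
opening: 0.441
grip_force: 7.4
t 48.3 pos [ 609.95 -179.07   83.1 ] yaw -0.109 F [ 1.51 -2.65  1.01] M [-0.492 -0.046  0.272] grip 7.4 op 0.441 j6 1.29
units to knob 4 [-0.018 -0.016 -0.015]
t: 49.55
eef_pos: [609.1, -178.5, 141.5]
tcp_rot: [-3.141, 0.0, -0.018]
ft_force: [-0.5, -0.3, -0.4]
opening: 0.599
grip_force: 0.0
t 49.55 pos [ 609.13 -178.47  141.49] yaw -0.018 F [-0.51 -0.31 -0.36] M [-0.049  0.196  0.001] grip 0.0 op 0.599 j6 1.2
units to knob 1 [-0.722 -1.953 -0.009]
knob 1 shift r,c 1.5 0.0 score 0.97 px per mm down [ 0.45 -0.01]
knob 2 shift r,c 1.25 0.125 score 0.951 px per mm down [ 0.43 -0.02]
knob 3 shift r,c -5.0 4.125 score 0.536 px per mm down [0.43 0.01]
knob 4 shift r,c 1.875 0.25 score 0.823 px per mm down [0.44 0.03]
```

```bash

python3 -m inch '[[[-0.1,-0.3,0],0,-0.2],[[-0.25,-0.7,0],0,-0.2],[[-0.25,-0.6,0],0,-0.2],[[-0.122,-0.353,0],0,-0.2],[[0,0,0],-1,-0.2],[[0,0,0.2],-1,-0.2],[[0,0,0.1],-1,-0.2],[[0,0,0],0,-0.2],[[0,0,0],0,-0.2],[[0,0,0],0,-0.2]]'
python3 -c "
from h import *
go(1,82.5)"
```

```text
t: 50.85
eef_pos: [568.3, -60.7, 123.8]
tcp_rot: [3.141, -0.001, 0.242]
ft_force: [-0.5, 0.3, -0.3]
opening: 0.598
grip_force: 0.0
t 50.85 pos [568.31 -60.66 123.84] yaw 0.242 F [-0.5   0.29 -0.3 ] M [-0.018  0.19  -0.011] grip 0.0 op 0.598 j6 1.11
units to knob 1 [-0.004 -0.004  0.689]
```

```bash

python3 -m inch '[[[0,0.01,0.3],0,-0.2],[[0,0,0.3],0,-0.1],[[0,0,0.085],0,0.05],[[0,0,0],0,0.1225],[[0,0,0],0,0.1225],[[0,0,0],0,0.1225],[[0,0,0.0042],1,0.1225],[[0,0,0.0042],1,0.1225],[[0,0,0.0042],1,0.1225],[[0,0,0.0042],1,0.1225]]'
python3 -c "
from h import *
go(1,84)"
python3 -m inch '[[[0,0,0.0042],1,0.1225],[[0,0,0],0,0.1225],[[0,0,0],0,-0.2],[[0,0,0],0,-0.2],[[0,0,-0.5],-1,-0.2],[[0,0,-0.5],-1,-0.2],[[0,0,0],-1,-0.2],[[0,0,0],-1,-0.2],[[0,0,0],0,-0.2],[[0,0,0],0,-0.2]]'
python3 -c "
from h import *
go(3,142)"
```

```text
t: 52.1
eef_pos: [569.7, -61.9, 82.7]
tcp_rot: [3.141, -0.004, -0.109]
ft_force: [2.5, -6.3, 3.0]
opening: 0.435
grip_force: 7.5
t 52.1 pos [569.68 -61.9   82.67] yaw -0.109 F [ 2.47 -6.29  3.01] M [-0.942 -0.295  0.217] grip 7.5 op 0.435 j6 1.46
units to knob 1 [-0.03  -0.02  -0.022]
t: 53.35
eef_pos: [568.2, -61.2, 141.1]
tcp_rot: [-3.141, 0.0, 0.154]
ft_force: [0.6, 0.5, -0.7]
opening: 0.602
grip_force: 0.0
t 53.35 pos [568.22 -61.17 141.08] yaw 0.154 F [ 0.63  0.48 -0.68] M [-0.041  0.145 -0.019] grip 0.0 op 0.602 j6 1.19
units to knob 3 [-1.668  2.39  -0.015]
```

```bash

python3 -m inch '[[[-0.25,0.3,0],0,-0.2],[[-0.5,0.7,0],0,-0.2],[[-0.5,0.7,0],0,-0.2],[[-0.3,0.5,0],0,-0.2],[[-0.118,0.18,0],0,-0.2],[[0,0,0],-1,-0.2],[[0,0,0.2],0,-0.2],[[0,0,0.1],0,-0.2],[[0,0,0],0,-0.2],[[0,0,0],0,-0.2]]'
python3 -c "
from h import *
go(3,82.5)"
```

```text
t: 54.6
eef_pos: [491.7, -217.7, 123.1]
tcp_rot: [-3.141, 0.0, 0.243]
ft_force: [-0.9, 0.3, 0.3]
opening: 0.603
grip_force: 0.0
t 54.6 pos [ 491.71 -217.66  123.11] yaw 0.243 F [-0.9   0.32  0.29] M [-0.075  0.157 -0.011] grip 0.0 op 0.603 j6 0.79
units to knob 3 [-0.009  0.007  0.677]
```

```bash

python3 -m inch '[[[-0.005,0.012,0.3],0,-0.2],[[0,0,0.3],0,-0.1],[[0,0,0.077],0,0.05],[[0,0,0],0,0.1225],[[0,0,0],0,0.1225],[[0,0,0],0,0.1225],[[0,0,0.0042],1,0.1225],[[0,0,0.0042],1,0.1225],[[0,0,0.0042],1,0.1225],[[0,0,0.0042],1,0.1225]]'
python3 -c "
from h import *
go(3,84)"
python3 -m inch '[[[0,0,0.0042],1,0.1225],[[0,0,0],0,0.1225],[[0,0,0],0,-0.2],[[0,0,0],0,-0.2],[[0,0,-0.5],0,-0.2],[[0,0,-0.5],0,-0.2],[[0,0,0],0,-0.2],[[0,0,0],0,-0.2],[[0,0,0],0,-0.2],[[0,0,0],0,-0.2]]'
python3 -c "
from kh import *
go(2,142);shifts()"
```

```text
t: 55.85
eef_pos: [492.9, -219.7, 82.9]
tcp_rot: [3.139, -0.004, -0.109]
ft_force: [1.5, -3.4, 2.2]
opening: 0.437
grip_force: 7.4
t 55.85 pos [ 492.86 -219.71   82.92] yaw -0.109 F [ 1.55 -3.43  2.19] M [-0.857 -0.245  0.259] grip 7.4 op 0.437 j6 1.14
units to knob 3 [-0.029 -0.022 -0.018]
t: 57.1
eef_pos: [491.2, -218.5, 140.5]
tcp_rot: [-3.141, 0.001, -0.193]
ft_force: [-0.5, -0.1, 0.8]
opening: 0.597
grip_force: 0.0
t 57.1 pos [ 491.22 -218.48  140.54] yaw -0.193 F [-0.47 -0.07  0.76] M [-0.025  0.2   -0.01 ] grip 0.0 op 0.597 j6 1.22
units to knob 2 [-1.035 -1.794 -0.024]
knob 1 shift r,c 1.5 -0.125 score 0.966 px per mm down [ 0.45 -0.01]
knob 2 shift r,c 1.375 0.0 score 0.945 px per mm down [ 0.43 -0.02]
knob 3 shift r,c 1.875 0.0 score 0.818 px per mm down [0.43 0.01]
knob 4 shift r,c 1.5 0.125 score 0.969 px per mm down [0.44 0.03]
```

```bash

python3 -m inch '[[[-0.15,-0.25,0],0,-0.2],[[-0.35,-0.6,0],0,-0.2],[[-0.35,-0.6,0],0,-0.2],[[-0.185,-0.344,0],0,-0.2],[[0,0,0],-1,-0.2],[[0,0,0.2],-1,-0.2],[[0,0,0.1],-1,-0.2],[[0,0,0],-1,-0.2],[[0,0,0],0,-0.2],[[0,0,0],0,-0.2]]'
python3 -c "
from h import *
go(2,82.7)"
```

```text
t: 58.4
eef_pos: [451.0, -100.6, 123.4]
tcp_rot: [-3.142, -0.0, 0.154]
ft_force: [-0.3, 0.8, -0.3]
opening: 0.599
grip_force: 0.0
t 58.4 pos [ 450.97 -100.64  123.38] yaw 0.154 F [-0.35  0.84 -0.28] M [-0.053  0.165  0.022] grip 0.0 op 0.599 j6 1.05
units to knob 2 [-0.     0.004  0.678]
```

```bash

python3 -m inch '[[[0,0.015,0.3],0,-0.2],[[0,0,0.3],0,-0.1],[[0,0,0.078],0,0.05],[[0,0,0],0,0.1225],[[0,0,0],0,0.1225],[[0,0,0],0,0.1225],[[0,0,0.0042],1,0.1225],[[0,0,0.0042],1,0.1225],[[0,0,0.0042],1,0.1225],[[0,0,0.0042],1,0.1225]]'
python3 -c "
from h import *
go(2,84)"
python3 -m inch '[[[0,0,0],0,-0.2],[[0,0,0],0,-0.2],[[0,0,-0.3],-1,-0.2],[[0,0,-0.7],-1,-0.2],[[0,0,0],-1,-0.2],[[0,0,0],0,-0.2],[[0,0,0],0,-0.2],[[0,0,0],0,-0.2],[[0,0,0],0,-0.2],[[0,0,0],0,-0.2]]'
python3 -c "
from kh import *
go(4,142);shifts()"
```

```text
t: 59.65
eef_pos: [452.7, -102.7, 82.7]
tcp_rot: [3.141, -0.004, -0.196]
ft_force: [2.5, -4.9, 3.1]
opening: 0.438
grip_force: 7.5
t 59.65 pos [ 452.73 -102.7    82.75] yaw -0.196 F [ 2.45 -4.94  3.08] M [-0.964 -0.169  0.262] grip 7.5 op 0.438 j6 1.4
units to knob 2 [-0.034 -0.024 -0.021]
t: 60.9
eef_pos: [451.3, -101.9, 141.4]
tcp_rot: [-3.141, 0.0, 0.068]
ft_force: [-0.5, -0.0, 0.5]
opening: 0.601
grip_force: 0.0
t 60.9 pos [ 451.29 -101.91  141.41] yaw 0.068 F [-0.46 -0.01  0.53] M [-0.104  0.194  0.02 ] grip 0.0 op 0.601 j6 1.14
units to knob 4 [ 2.536  1.444 -0.01 ]
knob 1 shift r,c 1.5 0.0 score 0.966 px per mm down [ 0.45 -0.01]
knob 2 shift r,c 1.375 -0.25 score 0.93 px per mm down [ 0.43 -0.02]
knob 3 shift r,c 1.5 0.0 score 0.962 px per mm down [0.43 0.01]
knob 4 shift r,c 1.5 0.125 score 0.97 px per mm down [0.44 0.03]
```

```bash

python3 -m inch '[[[0.4,0.2,0],0,-0.2],[[0.7,0.4,0],0,-0.2],[[0.7,0.4,0],0,-0.2],[[0.5,0.3,0],0,-0.2],[[0.236,0.144,0],0,-0.2],[[0,0,0],-1,-0.2],[[0,0,0.2],-1,-0.2],[[0,0,0.1],0,-0.2],[[0,0,0],0,-0.2],[[0,0,0],0,-0.2]]'
python3 -c "
from h import *
go(4,82.7)"
```

```text
t: 62.2
eef_pos: [609.2, -178.0, 123.9]
tcp_rot: [3.141, -0.0, 0.242]
ft_force: [-0.3, -0.3, -0.1]
opening: 0.602
grip_force: 0.0
t 62.2 pos [ 609.19 -178.02  123.89] yaw 0.242 F [-0.33 -0.32 -0.12] M [-0.036  0.172 -0.013] grip 0.0 op 0.602 j6 0.94
units to knob 4 [-0.003 -0.001  0.687]
```

```bash

python3 -m inch '[[[0,0.01,0.3],0,-0.2],[[0,0,0.3],0,-0.1],[[0,0,0.085],0,0.05],[[0,0,0],0,0.1225],[[0,0,0],0,0.1225],[[0,0,0],0,0.1225],[[0,0,0.0042],1,0.1225],[[0,0,0.0042],1,0.1225],[[0,0,0.0042],1,0.1225],[[0,0,0.0042],1,0.1225]]'
python3 -c "
from h import *
go(4,84)"
python3 -m inch '[[[0,0,0],0,-0.2],[[0,0,0],0,-0.2],[[0,0,-0.3],0,-0.2],[[0,0,-0.7],0,-0.2],[[0,0,-0.5],0,-0.2],[[0,0,0],0,-0.2],[[0,0,0],0,-0.2],[[0,0,0],0,-0.2],[[0,0,0],0,-0.2],[[0,0,0],0,-0.2]]'
python3 -c "
from kh import *
go(4,142);shifts()"
```

```text
t: 63.45
eef_pos: [610.2, -179.1, 82.6]
tcp_rot: [3.14, -0.003, -0.109]
ft_force: [1.8, -3.9, 1.7]
opening: 0.44
grip_force: 7.4
t 63.45 pos [ 610.16 -179.1    82.61] yaw -0.109 F [ 1.83 -3.87  1.72] M [-0.662 -0.123  0.249] grip 7.4 op 0.44 j6 1.29
units to knob 4 [-0.021 -0.016 -0.023]
t: 64.7
eef_pos: [609.1, -178.5, 171.0]
tcp_rot: [-3.141, 0.001, -0.106]
ft_force: [-0.3, -0.9, 0.3]
opening: 0.602
grip_force: 0.0
t 64.7 pos [ 609.1  -178.54  171.  ] yaw -0.106 F [-0.32 -0.85  0.33] M [-0.049  0.159  0.019] grip 0.0 op 0.602 j6 1.29
units to knob 4 [-0.003 -0.009  0.483]
knob 1 shift r,c 1.5 0.0 score 0.966 px per mm down [ 0.45 -0.01]
knob 2 shift r,c 1.25 0.0 score 0.94 px per mm down [ 0.43 -0.02]
knob 3 shift r,c 2.25 -0.125 score 0.528 px per mm down [0.43 0.01]
knob 4 shift r,c 1.625 0.25 score 0.938 px per mm down [0.44 0.03]
```

All four knobs slipped in the fingers at about 0.25 N m, their heights agree, and the hand is clear. Handing in.

```bash
python3 -c "
from cell import env
print(env.job_done(), env.state()['t'])"
```

```text
the job is handed in; nothing more can be done
the job is handed in; nothing more can be done
```

I closed the press and handed the job in at about 65 s. The knobs were drawn down crosswise in stages, and each was taken to about 0.25 N m, where the fingers slip. I had no direct reading of the knob forces or caul tilt, and the hand-in gave no verdict.

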